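# Turn a chocolate out of its loose-base tin and put it on show

### The arm

A 6-joint arm with a two-finger parallel gripper is mounted at the origin on a cart in front of the work surface, level with it; the furniture and walls round the work are solid. World frame = base frame: x ahead of the robot, y to its left, z up, the work surface at z = 0. Lengths are in m, angles in rad, forces in N, time in s.
With the tool pointing down it reaches from about 0.35 to 0.875 m from the base axis. Payload 4.2 kg.
Tool frame: the origin (TCP) lies at the centre of the arm's flange, where the gripper is bolted on; the fingertips stand 182 mm ahead of it and the grasp point (between the pads) lies 164 mm ahead of it; z points along the fingers, y is the line along which they close (so a half turn about z gives the same grasp; the last joint's range is limited). The gripper opens to 87 mm and grips with 3 to 60 N. Pads are 19 mm wide; open, the fingers measure 117 mm over their backs; the gripper's body (75 mm by 190 mm) begins 51 mm behind the grasp point.
Start: joints at [-1.021, 0.385, 0.008, 0, -1.194, -0.259], TCP at [0.179, -0.599, 0.405] pointing down, gripper open.
Joint ranges: [-3.14, 3.14], [-1.21, 2.06], [-1.07, 1.41], [-3.16, 2.05], [-2.99, -0.16], [-3.1, 3.1]. Speed limits (rad/s): [2.79, 2.79, 3.14, 3.14, 3.14, 3.14].

### API

Orientations are given as a unit quaternion [x, y, z, w].
In Python, from station import telemetry, optics, workorder gives the robot as it stands.
- The arm moves only by the shell command python3 -m crank 'ROWS' [FORCE]. ROWS is JSON, a list that holds one entry, the list of rows, each a list of 7 numbers: the turn, a rotation vector about the tool's x, y, z in rad, then the shift along the tool's x, y, z in mm, then the opening, from -1 (shut) to 1 (fully open). A call has exactly 8 rows; each row is the pose to reach, as a shift and turn from the pose commanded when the call began, along the tool's axes at that moment; what a row does not reach only later rows make up. A row lasts 1/12 s, in which the tool goes at most 41.7 mm and 7.16 degrees, less where a joint would pass 70% of its speed; a pose out of reach is approached as far as the arm can. A call with a gripper value outside its range is refused whole. The fingers move at their own pace and stop on an object; FORCE is the grip in N (left out, the last holds). Time passes only in rows, so rows that repeat a pose let the fingers close, or fill a call up. It gives the time, the measured TCP pose, the force, the opening and the grip force at its end, in the units of the state.
- telemetry.observe(): the state, without advancing time (a new reading comes with each control period).
- optics.snapshot(name): name is "scene" or "top" or "wrist"; returns a dict with "image" (420x560x3 uint8, blue, green, red), "depth" (420x560 float32, m along the optical axis (not along the pixel's ray), 0 where there is no reading), "camera_matrix" (3x3 intrinsics, pixels), "k1" (the pictures are not rectified: a ray, as slopes to the right and down, at radius r is drawn at 1 + k1 r^2 times it, then the intrinsics apply), "position" and "orientation" of the camera in the world. Camera axes: x right, y down, z forward; pixel columns grow to the right and rows downward; lengths in m; the calibration is good to about 2 mm. A picture is of the moment at which its call begins.
- workorder.close_job(): hands the job in; it is judged then, once.
The state is a dict: "clock": time; "joint_pos": joint angles; "qvel": joint speeds; "effort": joint torques, N m; "position": TCP position; "tcp_rot": TCP orientation; "contact_force": force on the tool from outside, world axes, zero at the start; "ft_torque": the same for the moment, N m; "gripper_width": opening from 0.0 (shut) to 1.0 (fully open); "finger_force": force on a finger pad.
Only numpy, scipy, OpenCV 4.12 (cv2) and the standard library are available. Lean on these libraries where they do the work, as an engineer would, in place of code of your own. Each camera call takes 0.05 s, during which the arm holds its last target. There are 200 camera calls.

### The job

Turn the chocolate round out of its loose-base tin: lower the tin over the post of the wooden stand, so that the post pushes the base up through the ring and the empty ring is left lying flat on the stand's foot. Then lift the chocolate off the post on its base and put it on the sloped display beside the one already there, wholly on the board and not touching the other, laying it flat on the slope up against the front ledge before you let go. Never tip the chocolate over, and leave the other chocolate, the mint tin, the ribbon reel and the tape where they are.

Things in the scene. Friction and masses are not known exactly. Their poses are not given: they have to be found in the camera images.
- tin_ring: bare-metal ring of the small loose-base tin, upright on the table at the start: outer diameter 65 mm (67 mm at the thin rolled rim on top), inner diameter 61 mm, height 26 mm, 60 g. A flat lip 2.5 mm thick runs inward at the bottom, leaving an opening 50 mm across. Origin: centre of its underside; z is its axis, up. It can be gripped from above across its outside.
- chocolate: dark cast chocolate round with nuts on top, stuck on its loose metal base: together a cylinder 58 mm across, 20 mm high (nuts 2 mm more), about 100 g. It starts inside tin_ring on the ring's lip, 1.5 mm play all round, top 3.5 mm below the rim: no room for fingers. Origin: centre of the base's underside; z is its axis, up. Once out of the ring, grip it across its diameter.
- stand: fixed turning-out stand of pale wood: round foot 92 mm in diameter and 8 mm thick with an upright post in its middle, 38 mm in diameter, rising 34 mm above the foot (flat top 42 mm above the table). The post passes through the 50 mm opening of the ring's lip with 6 mm all round. Origin: centre of the foot's underside, on the table; z up.
- display_board: sloped board of the fixed wooden display, 240 mm wide, 104 mm front to back, 25 degrees from level, low edge towards the table's left front. Origin: middle of its upper face, 52 mm above the table; x points up the slope, y along its width, z square out of the face. A ledge 8 mm high runs along the low edge, inner side at x = -44 mm, so a round touching it has its origin at x = -15 mm, z = 0.
- shown_chocolate: another chocolate round of the same kind and size (58 mm across, 20 mm high, loose), lying on the sloped board against the ledge, up to 80 mm left or right of its middle. Origin: centre of its underside; z is its axis, square to the board.
- tin_box: closed red mint tin, 62 x 94 x 24 mm, loose on the table at the far right front, by the counter bell. Bystander. Origin: centre of its underside.
- ribbon: reel of gold ribbon lying flat, about 60 mm across and 16 mm high, loose. Bystander. Origin: on its underside. Just behind it begins the tall fixed round riser with the bears, whose plate overhangs the table up to 0.28 m high (front edge about 0.59 m ahead of the robot): keep wrist and gripper in front of it.
- tape: roll of tape lying flat, 73 mm across and 18 mm high, loose, at the front of the table. Bystander. Origin: centre of its underside.
There are look-alikes about, which are no part of the job. There is more than one size of the stand; the job needs the larger.

How it is judged:
On the way, in this order (a step that is already met when the one before it is completed fails the run):
1. the base with the chocolate stands up on the post, clear of the ring, which lies flat on the stand's foot (horizontal distance between each of chocolate, tin_ring and stand below 0.01 m and z of chocolate in the frame of stand between 0.039 and 0.046 m and angle between chocolate's own z axis and vertical below 0.1 rad and z of tin_ring in the frame of stand below 0.011 m and angle between tin_ring's own z axis and vertical below 0.08 rad), for 0.2 s.
2. the chocolate, still in the fingers, lies flat on the sloped board (contact force between the fingers and chocolate above 0.5 N and angle between the z axis of chocolate and the z axis of display_board, either way round below 0.14 rad and z of chocolate in the frame of display_board between -0.003 and 0.007 m and x of chocolate in the frame of display_board between -0.022 and 0.015 m and y of chocolate in the frame of display_board between -0.1 and 0.1 m), for 0.1 s.
At the end, for the whole second after the job is handed in: The chocolate lies still on the sloped board, flat on it within 4 degrees and 3 mm, top side up, against the ledge or up to 20 mm above it, wholly on the board's width, and at least 2 mm clear of the other chocolate; the empty ring lies flat round the post on the stand's foot (within 3 mm of it) (angle between the z axis of chocolate and the z axis of display_board, either way round below 0.07 rad and z of chocolate in the frame of display_board between -0.003 and 0.003 m and x of chocolate in the frame of display_board between -0.02 and 0.005 m and y of chocolate in the frame of display_board between -0.092 and 0.092 m and distance between chocolate and shown_chocolate above 0.06 m and angle between chocolate's own z axis and vertical below 0.6 rad and linear speed of chocolate below 0.01 m/s and z of tin_ring in the frame of stand below 0.011 m and horizontal distance between tin_ring and stand below 0.01 m and angle between tin_ring's own z axis and vertical below 0.08 rad); the robot touches nothing.
It fails at once if the chocolate tips over (more than 57 degrees) (angle between chocolate's own z axis and vertical above 1 rad).
It fails at once if the chocolate already on show is shifted by more than 10 mm (distance of shown_chocolate from where it was at the start of the episode above 0.01 m).
It fails at once if the mint tin is shifted by more than 30 mm (distance of tin_box from where it was at the start of the episode above 0.03 m).
It fails at once if the ribbon reel is shifted by more than 30 mm (distance of ribbon from where it was at the start of the episode above 0.03 m).
It fails at once if the tape roll is shifted by more than 30 mm (distance of tape from where it was at the start of the episode above 0.03 m).
It also fails if it takes over 61 s, if anything falls off the work surface, if the arm or the gripper's body presses on something with over 40 N, if the wrist force passes 120 N, or if a joint passes its speed limit or range.

## Working session

There is one attempt and no reset: what is moved stays moved. The work goes in short steps, Python scripts to look and compute and a shell command to move; the robot and the scene stay as the last step left them, time stands still between calls to the robot, and variables do not carry over. Pictures are saved under pics/ and viewed, at most 10 in all, crops included, and the job is handed in when it is done.

```bash
ls; mkdir -p pics; python3 - <<'E'
from station import telemetry, optics
import cv2,pickle
print(telemetry.observe())
for n in("scene","top"):
    s=optics.snapshot(n); pickle.dump(s,open(n+'.pkl','wb')); cv2.imwrite(f'pics/{n}0.png',cv2.resize(s['image'],(784,588)))
    print(n,s['camera_matrix'],s['k1'],s['position'],s['orientation'])
E
```

```text
pics
{'clock': 0.0, 'joint_pos': array([-1.02140078e+00,  3.85572023e-01,  6.60713153e-03, -5.18720570e-04,
       -1.19398094e+00, -2.58600667e-01]), 'qvel': array([-0.00036237, -0.0002635 , -0.00024065,  0.00012512,  0.00082451,
       -0.00050858]), 'effort': array([-7.36611146e-04, -3.90665781e+01,  1.87407857e+01,  4.21998516e+00,
        1.10874287e-02, -2.28088898e-04]), 'position': array([ 0.17917341, -0.59855077,  0.40363958]), 'tcp_rot': array([-1.44790917e-01,  9.89461660e-01,  1.08298971e-03, -2.00826853e-04]), 'contact_force': array([ 0.10401555, -0.9499958 , -0.74435478]), 'ft_torque': array([ 0.07321976, -0.04167661, -0.00438083]), 'finger_force': 0.0, 'gripper_width': 0.9997278641652801}
scene [[431.28166534   0.         271.42848017]
 [  0.         431.28166534 218.95566805]
 [  0.           0.           1.        ]] -0.07441125749058616 [-0.43372439 -0.53821059  0.93489113] [ 0.76797704 -0.48555908  0.22450525 -0.35219461]
top [[392.66427748   0.         287.81722043]
 [  0.         392.66427748 204.32036604]
 [  0.           0.           1.        ]] -0.09969704183027532 [ 0.36944934 -0.08796967  1.02615605] [-0.70405782  0.7080114  -0.04399641  0.03296605]
```

View pics/scene0.png

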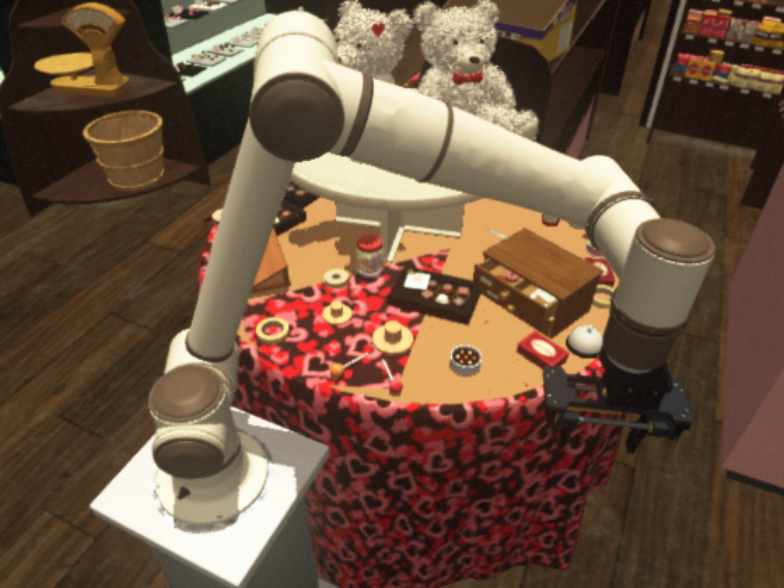

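View pics/top0.png

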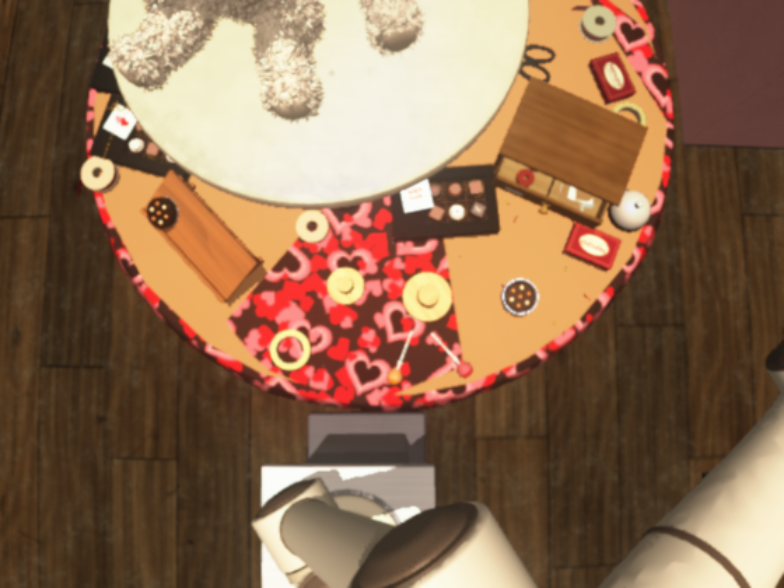

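The top view (784x588 scale) shows:
- **Tin with chocolate:** (519,296). The possible confusions are the shown chocolate on the slope at (162,212) and the boxed chocolates at about (455,200).
- **Stands:** the larger is at (427,297), the smaller look-alike at (345,286).
- **Bystanders:** tape (290,350), ribbon (312,226), mint tin (592,246).

Next I measure these with depth.

```bash
cat > h.py <<'E'
import numpy as np,cv2
from scipy.spatial.transform import Rotation as R
def cloud(s):
    d=s['depth'];h,w=d.shape;K=s['camera_matrix'];u,v=np.meshgrid(np.arange(w),np.arange(h))
    p=np.stack([u,v],-1).reshape(-1,1,2).astype(float)
    n=cv2.undistortPoints(p,K,np.array([s['k1'],0,0,0.])).reshape(h,w,2)
    c=np.dstack([n[...,0]*d,n[...,1]*d,d])
    P=c@R.from_quat(s['orientation']).as_matrix().T+s['position'];P[d==0]=np.nan
    return P
def fitc(xy,r=None):
    from scipy.optimize import least_squares
    c0=np.r_[xy.mean(0),r or .03]
    f=lambda c:np.hypot(*(xy-c[:2]).T)-(r or c[2])
    o=least_squares(f,c0,loss='soft_l1',f_scale=.001);return o.x,np.sqrt(np.mean(o.fun**2))
E
python3 - <<'E'
import pickle,numpy as np
from h import *
np.set_printoptions(precision=4,suppress=True)
s=pickle.load(open('top.pkl','rb'));P=cloud(s);k=560/784
def at(n,u,v,rad=.06):
    c=P[int(v*k),int(u*k)];m=np.hypot(P[...,0]-c[0],P[...,1]-c[1])<rad
    q=P[m];print(n,c,'n',len(q),'z pct',np.nanpercentile(q[:,2],[1,20,50,80,95,99]));return q
q=at('tin',519,296); t=q[q[:,2]>.012];print(' mid',(t.min(0)+t.max(0))/2,np.ptp(t,0),t.mean(0))
for n,u,v in(('big',427,297),('small',345,286)):
    q=at(n,u,v,.055)
    for lo,hi in((.004,.015),(.02,.06)):
        t=q[(q[:,2]>lo)&(q[:,2]<hi)];print(' ',lo,(t.min(0)+t.max(0))/2,np.ptp(t,0),t.mean(0),np.median(t[:,2]))
for n,u,v in(('tape',290,350),('ribbon',312,226),('mint',592,246)):
    q=at(n,u,v); t=q[q[:,2]>.008];print(' mid',(t.min(0)+t.max(0))/2,np.ptp(t,0))
q=at('shown',162,212,.05)
# board plane
vs,us=np.mgrid[int(205*k):int(295*k),int(150*k):int(265*k)]
q=P[vs,us].reshape(-1,3);q=q[(q[:,2]>.02)&(q[:,2]<.1)]
best=None;rng=np.random.default_rng(0)
for _ in range(500):
    a=q[rng.choice(len(q),3,False)];n=np.cross(a[1]-a[0],a[2]-a[0]);n/=np.linalg.norm(n)+1e-12
    i=abs((q-a[0])@n)<.0015
    if best is None or i.sum()>best.sum():best=i
t=q[best];c=t.mean(0);n=np.linalg.svd(t-c)[2][2];n*=np.sign(n[2]);print('plane',c,n,best.sum(),len(q),'tilt',np.degrees(np.arccos(n[2])),'az downhill',np.degrees(np.arctan2(n[1],n[0])))
# board frame
x=np.array([-n[0],-n[1],0]);x/=np.linalg.norm(x);x=x-(x@n)*n;x/=np.linalg.norm(x);y=np.cross(n,x)
Q=P[130:230,60:200].reshape(-1,3);Q=Q[np.isfinite(Q[:,0])];d=(Q-c)@n;on=Q[(abs(d)<.002)]
L=np.c_[(on-c)@x,(on-c)@y];L=L[(abs(L)<.25).all(1)];print('x,y ranges',np.percentile(L,[0,1,50,99,100],axis=0))
led=Q[(d>.004)&(d<.012)];l=np.c_[(led-c)@x,(led-c)@y];l=l[(abs(l)<.2).all(1)];print('ledge',len(l),np.percentile(l,[0,10,50,90,100],axis=0))
ch=Q[(d>.017)&(d<.026)];l=np.c_[(ch-c)@x,(ch-c)@y];l=l[(abs(l)<.2).all(1)];print('shown top',len(l),(l.min(0)+l.max(0))/2,np.ptp(l,0),l.mean(0))
# origin height .052
print('x at z=.052:',(.052-c[2])/x[2],'X',x,'Y',y)
i=s['image'];cv2.imwrite('pics/crop1.png',np.hstack([cv2.resize(i[185:245,345:405],(390,390)),cv2.resize(i[120:220,80:200],(400,390))]))
E
```

```text
tin [ 0.4607 -0.3164  0.023 ] n 1590 z pct [-0.0048 -0.0017  0.0005  0.0203  0.0246  0.0275]
 mid [ 0.4593 -0.3201  0.0216] [0.0655 0.0666 0.0186] [ 0.4596 -0.3202  0.0213]
big [ 0.4572 -0.1467  0.0436] n 1360 z pct [-0.004   0.      0.0063  0.0093  0.0415  0.0437]
  0.004 [ 0.4583 -0.1479  0.009 ] [0.0946 0.0917 0.0101] [ 0.4605 -0.147   0.0073] 0.007142055707037409
  0.02 [ 0.4615 -0.147   0.0334] [0.0377 0.0355 0.0256] [ 0.4606 -0.1472  0.0402] 0.040896656497638795
small [0.4798 0.0029 0.0288] n 1359 z pct [-0.0049 -0.0014  0.001   0.0058  0.0292  0.0323]
  0.004 [0.4838 0.0091 0.0083] [0.0661 0.0916 0.0085] [0.4818 0.0047 0.0061] 0.00587611500268348
  0.02 [0.4825 0.0053 0.0294] [0.0259 0.0261 0.0098] [0.4825 0.0049 0.0303] 0.030142513659397907
tape [ 0.363   0.107  -0.0014] n 1658 z pct [-0.0044 -0.0018  0.0001  0.0139  0.0185  0.0204]
 mid [0.3645 0.104  0.015 ] [0.069  0.073  0.0136]
ribbon [0.5981 0.07   0.0022] n 3635 z pct [-0.0039  0.0008  0.2773  0.2796  0.281   0.2819]
 mid [0.6111 0.0701 0.1459] [0.0922 0.1195 0.2748]
mint [ 0.5548 -0.4577  0.0254] n 1692 z pct [-0.004  -0.0002  0.023   0.0264  0.1088  0.1232]
 mid [ 0.5626 -0.4625  0.0696] [0.1037 0.108  0.1227]
shown [0.6123 0.3338 0.067 ] n 979 z pct [-0.0022  0.0412  0.0575  0.0645  0.0705  0.0737]
plane [0.5473 0.2432 0.0535] [-0.2945  0.3192  0.9008] 1414 2851 tilt 25.740127949804368 az downhill 132.69728369342602
x,y ranges [[-0.1974 -0.0854]
 [-0.1777 -0.0822]
 [-0.0048  0.0209]
 [ 0.0463  0.2271]
 [ 0.0493  0.2497]]
ledge 1029 [[-0.1907 -0.0847]
 [-0.1527 -0.0402]
 [-0.1375  0.0577]
 [-0.0491  0.156 ]
 [ 0.0406  0.1989]]
shown top 459 [-0.0833  0.0544] [0.1805 0.176 ] [-0.0613  0.0885]
x at z=.052: -0.0034423057770706896 X [ 0.6108 -0.662   0.4343] Y [ 0.7349  0.6781 -0.    ]
```

View pics/crop1.png

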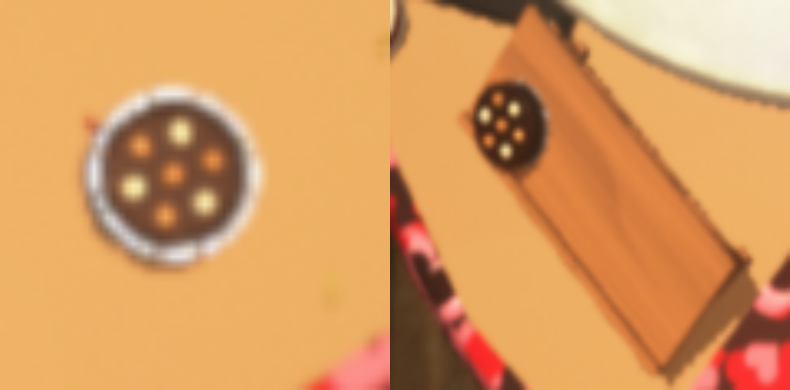

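The left crop shows a bare metal ring with the chocolate inside, so this is the tin and the choice stands. The right crop shows the shown chocolate at the far end of the board, leaving the near-right end free. Measured heights and diameters match the ones given. Next I work out the first move.

```bash
cat >> h.py <<'E'
def rel(target,Rt=None):
    "shift (mm) and rotvec in present tool axes to reach TCP target"
    from station import telemetry
    o=telemetry.observe();R0=R.from_quat(o['tcp_rot'])
    print('t %.2f'%o['clock'],'pos',o['position'].round(4),'w %.2f'%o['gripper_width'],'F',o['contact_force'].round(1),'ff %.1f'%o['finger_force'],'J',o['joint_pos'].round(2))
    print('tilt deg',np.degrees(np.arccos(-R0.as_matrix()[2,2])).round(2),'shift mm',(R0.inv().apply(np.array(target)-o['position'])*1e3).round(1),'rot',((R0.inv()*Rt).as_rotvec().round(3) if Rt is not None else ''))
E
python3 -c "
from h import *
rel([.4595,-.3202,.30])"
```

```text
t 0.10 pos [ 0.1792 -0.5986  0.4038] w 1.00 F [-0.6  0.3  0.3] ff 0.0 J [-1.02  0.39  0.01 -0.   -1.19 -0.26]
tilt deg 0.11 shift mm [-348.4  186.2  104.1] rot
```

```bash
python3 -m crank '[[[0,0,0,-15,8,4,1],[0,0,0,-45,24,13,1],[0,0,0,-78,42,23,1],[0,0,0,-112,60,33,1],[0,0,0,-146,78,43,1],[0,0,0,-180,96,53,1],[0,0,0,-205,109,60,1],[0,0,0,-218,116,65,1]]]' 20
python3 -m crank '[[[0,0,0,-15,8,4,1],[0,0,0,-40,21,12,1],[0,0,0,-70,38,21,1],[0,0,0,-100,54,30,1],[0,0,0,-120,65,36,1],[0,0,0,-130,70,39,1],[0,0,0,-130,70,39,1],[0,0,0,-130,70,39,1]]]'
python3 - <<'E'
from h import *
from station import optics
import pickle
rel([.4595,-.3202,.185])
s=optics.snapshot('wrist');pickle.dump(s,open('w1.pkl','wb'));cv2.imwrite('pics/w1.png',s['image'])
P=cloud(s).reshape(-1,3);P=P[np.isfinite(P[:,0])]
t=P[(P[:,2]>.012)&(P[:,2]<.04)&(np.hypot(P[:,0]-.46,P[:,1]+.32)<.06)]
print(len(t),(t.min(0)+t.max(0))/2,np.ptp(t,0),s['position'])
E
```

```text
clock: 0.77
position: [0.3565, -0.4227, 0.3386]
tcp_rot: [-0.146, 0.989, 0.001, -0.0]
contact_force: [-0.1, -0.3, -0.1]
gripper_width: 1.001
finger_force: 0.0
clock: 1.43
position: [0.4593, -0.3206, 0.3004]
tcp_rot: [-0.145, 0.989, 0.0, -0.001]
contact_force: [0.3, -0.5, -0.2]
gripper_width: 1.0
finger_force: 0.0
t 1.43 pos [ 0.4593 -0.3206  0.3004] w 1.00 F [ 0.3 -0.5 -0.2] ff 0.0 J [-0.32  0.37 -0.3   0.   -0.9  -0.96]
tilt deg 0.07 shift mm [ -0.4   0.3 115.4] rot 
4979 [ 0.45967094 -0.31912597  0.02073613] [0.06673493 0.06677679 0.01744445] [ 0.3829729  -0.34350792  0.28133727]
```

View pics/w1.png

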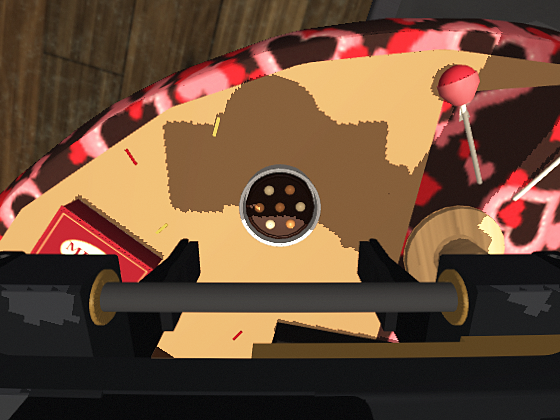

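The wrist view shows the tin at (280,207), centred between the fingers, and it agrees with the top view to 1 mm. Descending and gripping.

```bash
python3 -m crank '[[[0,0,0,0,1,10,1],[0,0,0,0,1,35,1],[0,0,0,-0.5,1,65,1],[0,0,0,-0.5,1,90,1],[0,0,0,-0.5,1,106,1],[0,0,0,-0.5,1,114,1],[0,0,0,-0.5,1,114,1],[0,0,0,-0.5,1,114,1]]]' 20
python3 -m crank '[[[0,0,0,0,0,0,0.2],[0,0,0,0,0,0,0],[0,0,0,0,0,0,-0.5],[0,0,0,0,0,0,-1],[0,0,0,0,0,0,-1],[0,0,0,0,0,0,-1],[0,0,0,0,0,0,-1],[0,0,0,0,0,0,-1]]]' 25
python3 -m crank '[[[0,0,0,0,0,0,-1],[0,0,0,0,0,0,-1],[0,0,0,0,0,-8,-1],[0,0,0,0,0,-25,-1],[0,0,0,0,0,-50,-1],[0,0,0,0,0,-75,-1],[0,0,0,0,0,-85,-1],[0,0,0,0,0,-85,-1]]]'
python3 - <<'E'
from h import *
from station import optics
import pickle
rel([.4605,-.1472,.27])
s=optics.snapshot('wrist');pickle.dump(s,open('w2.pkl','wb'))
s2=optics.snapshot('top')
cv2.imwrite('pics/w2.png',s['image'])
P=cloud(s).reshape(-1,3);P=P[np.isfinite(P[:,0])]
for z in((.078,.12),(.035,.06)):
  t=P[(P[:,2]>z[0])&(P[:,2]<z[1])&(np.hypot(P[:,0]-.46,P[:,1]+.32)<.05)]
  if len(t):print('tin?',z,len(t),(t.min(0)+t.max(0))/2,np.ptp(t,0),np.median(t[:,2]))
t=P[(P[:,2]>.036)&(P[:,2]<.05)&(np.hypot(P[:,0]-.46,P[:,1]+.147)<.025)]
if len(t):print('post',len(t),(t.min(0)+t.max(0))/2,np.ptp(t,0))
P=cloud(s2).reshape(-1,3)
t=P[(P[:,2]>.036)&(P[:,2]<.05)&(np.hypot(P[:,0]-.46,P[:,1]+.147)<.025)]
if len(t):print('post top',len(t),(t.min(0)+t.max(0))/2,np.ptp(t,0),t.mean(0))
E
```

```text
clock: 2.15
position: [0.4593, -0.3203, 0.1869]
tcp_rot: [-0.145, 0.989, -0.0, -0.0]
contact_force: [0.5, 0.1, 0.7]
gripper_width: 1.001
finger_force: 0.0
clock: 2.82
position: [0.4597, -0.3196, 0.1875]
tcp_rot: [-0.145, 0.989, -0.0, 0.0]
contact_force: [-1.4, 1.3, 5.6]
gripper_width: 0.744
finger_force: 25.0
clock: 3.48
position: [0.4601, -0.3199, 0.2743]
tcp_rot: [-0.145, 0.989, -0.001, 0.002]
contact_force: [-0.5, -0.7, -1.8]
gripper_width: 0.742
finger_force: 25.0
t 3.48 pos [ 0.4601 -0.3199  0.2743] w 0.74 F [-0.5 -0.7 -1.8] ff 25.0 J [-0.32  0.4  -0.33  0.   -0.83 -0.96]
tilt deg 0.33 shift mm [-50.  165.3   3.9] rot 
tin? (0.078, 0.12) 11777 [ 0.46109782 -0.3230461   0.1037803 ] [0.06742805 0.08078656 0.03242122] 0.1094596021173515
```

View pics/w2.png

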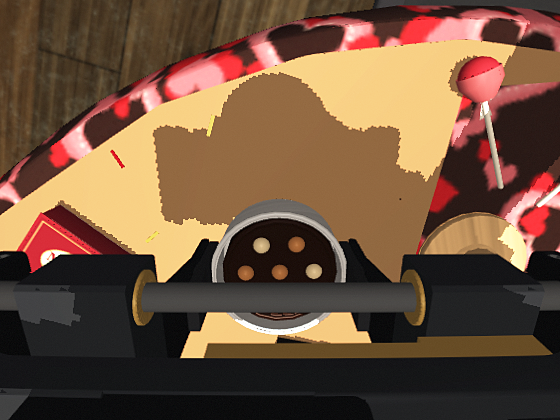

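The wrist view shows the ring gripped level at (280,265), with the chocolate still inside. Carrying it over the stand.

```bash
python3 -m crank '[[[0,0,0,-3,9,0,-1],[0,0,0,-9,30,0,-1],[0,0,0,-19,62,0,-1],[0,0,0,-30,98,0,-1],[0,0,0,-40,132,0,-1],[0,0,0,-47,155,0,-1],[0,0,0,-50,165,0,-1],[0,0,0,-50,165,0,-1]]]'
python3 -m crank '[[[0,0,0,0,0,0,-1],[0,0,0,0,0,0,-1],[0,0,0,0,0,0,-1],[0,0,0,0,0,5,-1],[0,0,0,0,0,15,-1],[0,0,0,0,0,20,-1],[0,0,0,0,0,20,-1],[0,0,0,0,0,20,-1]]]'
python3 - <<'E'
from h import *
from station import optics
import pickle
rel([.4605,-.1472,.195])
s=optics.snapshot('wrist')
P=cloud(s).reshape(-1,3);P=P[np.isfinite(P[:,0])]
t=P[(P[:,2]>.002)&(P[:,2]<.012)&(np.hypot(P[:,0]-.4605,P[:,1]+.147)<.05)&(np.hypot(P[:,0]-.4605,P[:,1]+.147)>.03)]
c=(np.hypot(*(t[:,:2]-[.4605,-.147]).T))
print('foot',len(t),t.min(0),t.max(0))
cv2.imwrite('pics/w3.png',s['image'])
E
```

```text
clock: 4.25
position: [0.4596, -0.1452, 0.2707]
tcp_rot: [-0.147, 0.989, 0.0, -0.001]
contact_force: [-0.4, -0.6, -1.7]
gripper_width: 0.745
finger_force: 25.0
clock: 4.92
position: [0.46, -0.1477, 0.2513]
tcp_rot: [-0.145, 0.99, 0.0, -0.001]
contact_force: [0.1, -0.1, -0.9]
gripper_width: 0.746
finger_force: 25.0
t 4.92 pos [ 0.46   -0.1477  0.2513] w 0.75 F [ 0.1 -0.1 -0.9] ff 25.0 J [ 0.03  0.33 -0.53  0.   -0.71 -1.31]
tilt deg 0.07 shift mm [-0.7  0.3 56.3] rot 
foot 3924 [ 0.41062734 -0.19630664  0.00200026] [ 0.48777956 -0.09783568  0.01093022]
```

View pics/w3.png

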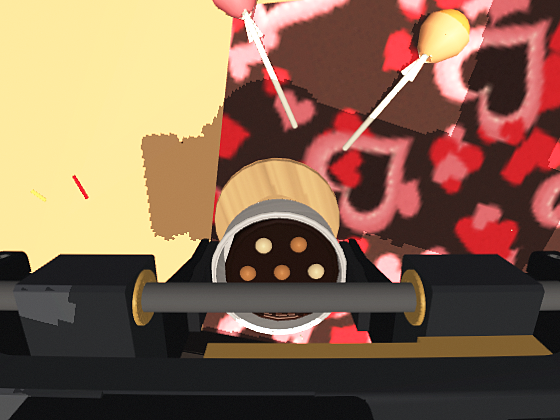

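The ring at (280,270) sits centred over the foot, whose visible rim is at (278,190), with the post inside the opening. Lowering slowly.

```bash
python3 -m crank '[[[0,0,0,-0.5,0,3,-1],[0,0,0,-0.5,0,8,-1],[0,0,0,-0.5,0,14,-1],[0,0,0,-0.5,0,20,-1],[0,0,0,-0.5,0,26,-1],[0,0,0,-0.5,0,32,-1],[0,0,0,-0.5,0,35,-1],[0,0,0,-0.5,0,35,-1]]]'
python3 -m crank '[[[0,0,0,0,0,2,-1],[0,0,0,0,0,5,-1],[0,0,0,0,0,9,-1],[0,0,0,0,0,13,-1],[0,0,0,0,0,17,-1],[0,0,0,0,0,20,-1],[0,0,0,0,0,20,-1],[0,0,0,0,0,20,-1]]]'
python3 -c "
from h import *
rel([.4605,-.1472,.194])"
```

```text
clock: 5.63
position: [0.4604, -0.1471, 0.2159]
tcp_rot: [-0.145, 0.989, 0.0, -0.001]
contact_force: [-0.9, -0.5, -0.3]
gripper_width: 0.745
finger_force: 25.0
clock: 6.3
position: [0.4606, -0.1471, 0.1965]
tcp_rot: [-0.145, 0.989, -0.0, -0.0]
contact_force: [-0.8, -0.4, -1.2]
gripper_width: 0.749
finger_force: 25.0
t 6.30 pos [ 0.4606 -0.1471  0.1965] w 0.75 F [-0.8 -0.4 -1.2] ff 25.0 J [ 0.03  0.42 -0.58  0.   -0.57 -1.31]
tilt deg 0.02 shift mm [ 0.1 -0.   2.5] rot
```

```bash
python3 -m crank '[[[0,0,0,0,0,0.5,-1],[0,0,0,0,0,1,-1],[0,0,0,0,0,1.5,-1],[0,0,0,0,0,2,-1],[0,0,0,0,0,2,-1],[0,0,0,0,0,2,-1],[0,0,0,0,0,2,-1],[0,0,0,0,0,2,-1]]]'
python3 - <<'E'
from h import *
from station import optics
rel([.4605,-.1472,.194])
s=optics.snapshot('wrist');cv2.imwrite('pics/w4.png',s['image'])
P=cloud(s)
# chocolate top & rim heights in the view
q=P[180:340,200:360].reshape(-1,3);r=np.hypot(q[:,0]-.4605,q[:,1]+.147)
print('choc z',np.nanmedian(q[(r<.02)&(q[:,2]<.09)][:,2]),(r<.02).sum(),'ring band z',np.nanpercentile(q[(r>.0305)&(r<.034)&(q[:,2]<.06)][:,2],[10,50,90]))
t=q[(q[:,2]>.055)&(q[:,2]<.08)&(r<.036)];print('choc mid',(t.min(0)+t.max(0))/2,np.ptp(t,0))
E
```

```text
clock: 6.97
position: [0.4606, -0.1471, 0.1955]
tcp_rot: [-0.145, 0.989, -0.0, 0.0]
contact_force: [-1.4, 0.4, 5.7]
gripper_width: 0.75
finger_force: 25.0
t 6.97 pos [ 0.4606 -0.1471  0.1955] w 0.75 F [-1.4  0.4  5.7] ff 25.0 J [ 0.03  0.42 -0.59  0.   -0.56 -1.31]
tilt deg 0.03 shift mm [ 0.1 -0.1  1.5] rot 
choc z 0.06206154304445835 3478 ring band z [0.00900905 0.02932646 0.03677355]
choc mid [ 0.45574104 -0.14680603  0.06069442] [0.04984526 0.06861091 0.01138791]
```

View pics/w4.png

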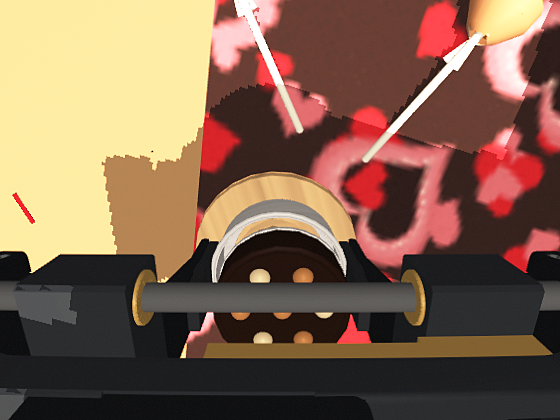

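The chocolate (centre about (280,310)) stands above the ring, its top at z = 62 mm as it should be. The ring is on the foot, with 5.7 N contact. Releasing the ring, then measuring before gripping the chocolate.

```bash
python3 -m crank '[[[0,0,0,0,0,-1,0.6],[0,0,0,0,0,-1,1],[0,0,0,0,0,-1,1],[0,0,0,0,0,-1,1],[0,0,0,0,0,-6,1],[0,0,0,0,0,-20,1],[0,0,0,0,0,-31,1],[0,0,0,0,0,-31,1]]]'
python3 -m crank '[[[0,0,0,0,0,0,1],[0,0,0,0,0,0,1],[0,0,0,0,0,0,1],[0,0,0,0,0,0,1],[0,0,0,0,0,0,1],[0,0,0,0,0,0,1],[0,0,0,0,0,0,1],[0,0,0,0,0,0,1]]]'
python3 - <<'E'
from h import *
from station import optics
rel([.4605,-.1472,.226])
for n in('wrist','scene'):
  P=cloud(optics.snapshot(n)).reshape(-1,3);r=np.hypot(P[:,0]-.4605,P[:,1]+.147)
  for lo,hi in((.056,.07),(.025,.038)):
    t=P[(P[:,2]>lo)&(P[:,2]<hi)&(r<.038)]
    if len(t)>20:print(n,lo,len(t),(t.min(0)+t.max(0))/2,np.ptp(t,0))
E
```

```text
clock: 7.68
position: [0.4614, -0.1472, 0.2278]
tcp_rot: [-0.145, 0.989, -0.0, 0.002]
contact_force: [0.3, -0.2, -0.4]
gripper_width: 0.997
finger_force: 0.0
clock: 8.35
position: [0.4605, -0.1471, 0.2256]
tcp_rot: [-0.145, 0.989, 0.0, -0.0]
contact_force: [-0.0, -0.7, 0.4]
gripper_width: 1.0
finger_force: 0.0
t 8.35 pos [ 0.4605 -0.1471  0.2256] w 1.00 F [-0.  -0.7  0.4] ff 0.0 J [ 0.03  0.37 -0.56 -0.   -0.64 -1.31]
tilt deg 0.02 shift mm [ 0.1 -0.1 -0.4] rot 
wrist 0.056 6815 [ 0.45978537 -0.14597141  0.06130691] [0.0575007  0.05626838 0.01060565]
wrist 0.025 1169 [ 0.45263    -0.14756558  0.03087472] [0.05133885 0.0654628  0.01174804]
scene 0.056 203 [ 0.4598701  -0.14633644  0.06178495] [0.06009003 0.05430696 0.01146824]
scene 0.025 91 [ 0.45764714 -0.14586421  0.03138725] [0.06021527 0.06608038 0.01266923]
```

Chocolate centred on the post at the right height and the ring is flat on the foot. Gripping and lifting, then computing the board frame.

```bash
python3 -m crank '[[[0,0,0,0,0,0,0.4],[0,0,0,0,0,0,0],[0,0,0,0,0,0,-1],[0,0,0,0,0,0,-1],[0,0,0,0,0,0,-1],[0,0,0,0,0,0,-1],[0,0,0,0,0,0,-1],[0,0,0,0,0,0,-1]]]' 20
python3 -m crank '[[[0,0,0,0,0,0,-1],[0,0,0,0,0,-5,-1],[0,0,0,0,0,-15,-1],[0,0,0,0,0,-35,-1],[0,0,0,0,0,-65,-1],[0,0,0,0,0,-95,-1],[0,0,0,0,0,-110,-1],[0,0,0,0,0,-110,-1]]]'
cat > board.py <<'E'
from h import *
import pickle
np.set_printoptions(precision=4,suppress=True)
n0=np.array([-np.sin(np.radians(25)),0,np.cos(np.radians(25))])
def board(s,c0=(.565,.265),verbose=1):
    from scipy.optimize import least_squares
    P=cloud(s).reshape(-1,3);P=P[np.isfinite(P[:,0])]
    P=P[(np.hypot(P[:,0]-c0[0],P[:,1]-c0[1])<.18)&(P[:,2]>.01)&(P[:,2]<.12)]
    p=np.array([-0.825,.243])  # azimuth of uphill, height offset
    def frame(a,tilt=np.radians(25)):
        x=np.array([np.cos(a)*np.cos(tilt),np.sin(a)*np.cos(tilt),np.sin(tilt)]);n=np.array([-np.cos(a)*np.sin(tilt),-np.sin(a)*np.sin(tilt),np.cos(tilt)]);return x,np.cross(n,x),n
    def f(v):
        x,y,n=frame(v[0]);return np.clip(P@n-v[1],-.02,.02)
    x,y,n=frame(-.825);q0=np.array([.5473,.2432,.0535])@n
    o=least_squares(f,[-.825,q0],loss='cauchy',f_scale=.001,diff_step=1e-5);x,y,n=frame(o.x[0])
    d=P@n-o.x[1];L=np.c_[P@x,P@y,d]
    on=L[abs(d)<.002];
    # heights: origin has z=.052 -> x coordinate along slope: O=x0*x+y0*y+q*n
    x0=(.052-o.x[1]*n[2])/x[2]
    on=on[(abs(on[:,0]-x0)<.05)]
    h=on[abs(on[:,0]-x0)<.03][:,1]
    sh=L[(d>.016)&(d<.0225)&(abs(L[:,0]-x0+.015)<.05)]
    print('az',np.degrees(o.x[0]),'q',o.x[1],'x0',x0,'y pct',np.percentile(h,[0,.5,50,99.5,100]))
    xr=L[(abs(d)<.002)&(L[:,1]<np.percentile(h,40))&(abs(L[:,0]-x0)<.08)][:,0]-x0;print('x extents rel x0',np.percentile(xr,[0,1,99,100]))
    led=L[(d>.005)&(d<.010)&(abs(L[:,0]-x0+.05)<.02)&(L[:,1]<np.percentile(h,60))][:,0]-x0
    if len(led):print('ledge x',np.percentile(led,[5,50,95]),len(led))
    sh[:,0]-=x0
    if len(sh):print('shown',len(sh),np.median(sh,0),(np.percentile(sh,1,axis=0)+np.percentile(sh,99,axis=0))/2,np.ptp(sh,axis=0))
    return x,y,n,o.x[1],x0
E
python3 - <<'E'
from board import *
from station import optics
rel([.4605,-.1472,.226])
print('old top');x,y,n,q,x0=board(pickle.load(open('top.pkl','rb')));print(x,y,n)
for m in('scene',):
  s=optics.snapshot(m);pickle.dump(s,open(m+'2.pkl','wb'));print(m);board(s)
E
```

```text
clock: 9.12
position: [0.4605, -0.1471, 0.2257]
tcp_rot: [-0.145, 0.989, 0.0, -0.0]
contact_force: [-0.0, -0.1, 0.5]
gripper_width: 0.662
finger_force: 20.0
clock: 9.78
position: [0.4614, -0.1472, 0.3399]
tcp_rot: [-0.145, 0.989, -0.001, 0.004]
contact_force: [0.1, -0.6, -1.8]
gripper_width: 0.658
finger_force: 20.0
t 9.78 pos [ 0.4614 -0.1472  0.3399] w 0.66 F [ 0.1 -0.6 -1.8] ff 20.0 J [ 0.03  0.21 -0.43  0.   -0.93 -1.31]
tilt deg 0.51 shift mm [  1.8   0.7 113.9] rot 
old top
az -46.547357076042225 q -0.035751744972677774 x0 0.1997123468381302 y pct [0.4802 0.4816 0.5801 0.7187 0.7213]
x extents rel x0 [-0.0492 -0.0466  0.051   0.0531]
ledge x [-0.0529 -0.048  -0.0445] 132
shown 315 [-0.0142  0.6769  0.019 ] [-0.0145  0.6768  0.0192] [0.0558 0.0591 0.0064]
[ 0.6233 -0.6579  0.4226] [0.7259 0.6878 0.    ] [-0.2907  0.3068  0.9063]
scene
az -45.798060475557676 q -0.03855918889298526 x0 0.20573292975417212 y pct [0.4725 0.475  0.5692 0.7134 0.7151]
x extents rel x0 [-0.0544 -0.0481  0.0482  0.0497]
ledge x [-0.0552 -0.0506 -0.0469] 41
shown 92 [-0.0171  0.6724  0.019 ] [-0.0177  0.6753  0.0192] [0.0539 0.0596 0.0063]
```

The board fit matches the given sizes: width 241 mm, ledge at x = -44 mm, shown round at x = -14.5 mm, y = +76 mm. I will place at board y = -40 mm, fingers closing along the board's width.

```bash
cat > tgt.py <<'E'
from h import *
import sys
X=np.array([.6233,-.6579,.4226]);Y=np.array([.7259,.6878,0]);N=np.array([-.2907,.3068,.9063])
O=.1997*X+.6005*Y-.0358*N
def go(xc,yc,h,off=.1837):
    Rt=R.from_matrix(np.c_[X,-Y,-N]);T=O+xc*X+yc*Y+(h+off)*N
    from station import telemetry
    o=telemetry.observe();b=o['position']-off*0;t=R.from_quat(o['tcp_rot']).apply([0,0,off])+o['position']-O
    print('O',O.round(4),'target',T.round(4),'choc in board now (mm)',(np.array([t@X,t@Y,t@N])*1e3).round(1),'torque',o['ft_torque'].round(2));rel(T,Rt)
if __name__=='__main__':go(*map(float,sys.argv[1:4]))
E
python3 tgt.py -.010 -.04 .06
```

```text
O [0.5708 0.2707 0.0519] target [0.4647 0.3245 0.2686] choc in board now (mm) [ 249.8 -366.7   -4. ] torque [ 0.04 -0.02 -0.01]
t 9.83 pos [ 0.4607 -0.1471  0.3376] w 0.66 F [-0.   0.3 -1. ] ff 20.0 J [ 0.03  0.21 -0.43 -0.   -0.93 -1.31]
tilt deg 0.26 shift mm [-138.7  450.7   69.1] rot [ 0.438  0.275 -2.002]
```

```bash
python3 -m crank '[[[0,0,-0.06,-3,10,0,-1],[0,0,-0.16,-12,38,0,-1],[0,0,-0.27,-22,72,0,-1],[0,0,-0.38,-33,107,0,-1],[0,0,-0.49,-44,142,0,-1],[0,0,-0.60,-55,177,0,-1],[0,0,-0.70,-63,203,0,-1],[0,0,-0.76,-67,215,0,-1]]]'
python3 tgt.py -.010 -.04 .06
```

```text
clock: 10.5
position: [0.4626, 0.0807, 0.3342]
tcp_rot: [-0.505, 0.863, 0.0, -0.001]
contact_force: [-0.3, -0.7, -1.0]
gripper_width: 0.66
finger_force: 20.0
O [0.5708 0.2707 0.0519] target [0.4647 0.3245 0.2686] choc in board now (mm) [  99.  -209.6   62.6] torque [ 0.02  0.02 -0.03]
t 10.50 pos [0.4626 0.0807 0.3342] w 0.66 F [-0.3 -0.7 -1. ] ff 20.0 J [ 0.52  0.19 -0.46 -0.   -0.92 -1.03]
tilt deg 0.14 shift mm [-213.6  117.7   65.5] rot [ 0.28   0.375 -1.249]
```

```bash
python3 -m crank '[[[0.01,0.02,-0.05,-6,3,0,-1],[0.03,0.05,-0.15,-25,13,0,-1],[0.055,0.08,-0.25,-45,25,0,-1],[0.08,0.11,-0.36,-67,37,0,-1],[0.105,0.14,-0.47,-90,49,0,-1],[0.13,0.17,-0.57,-110,60,0,-1],[0.15,0.2,-0.66,-125,69,0,-1],[0.16,0.21,-0.7,-130,72,0,-1]]]'
python3 tgt.py -.010 -.04 .06
```

```text
clock: 11.17
position: [0.4651, 0.2282, 0.3343]
tcp_rot: [0.764, -0.631, 0.12, 0.051]
contact_force: [-0.5, 0.0, -1.1]
gripper_width: 0.662
finger_force: 20.0
O [0.5708 0.2707 0.0519] target [0.4647 0.3245 0.2686] choc in board now (mm) [  47.8 -119.1   93.4] torque [ 0.53  0.43 -0.01]
t 11.17 pos [0.4651 0.2282 0.3343] w 0.66 F [-0.5  0.  -1.1] ff 20.0 J [ 0.82  0.27 -0.47  0.31 -0.94 -0.82]
tilt deg 14.99 shift mm [-108.2  -13.7   41.3] rot [ 0.121  0.16  -0.551]
```

```bash
python3 -m crank '[[[0.01,0.01,-0.04,-8,-1,0,-1],[0.03,0.04,-0.14,-28,-4,5,-1],[0.055,0.07,-0.24,-48,-6,12,-1],[0.08,0.1,-0.35,-69,-9,20,-1],[0.1,0.13,-0.45,-88,-11,29,-1],[0.115,0.155,-0.52,-102,-13,37,-1],[0.12,0.16,-0.55,-108,-13.5,41,-1],[0.12,0.16,-0.55,-108,-13.5,41,-1]]]'
python3 -m crank '[[[0,0,0,0,0,0,-1],[0,0,0,0,0,0,-1],[0,0,0,0,0,0,-1],[0,0,0,0,0,0,-1],[0,0,0,0,0,0,-1],[0,0,0,0,0,0,-1],[0,0,0,0,0,0,-1],[0,0,0,0,0,0,-1]]]'
python3 - <<'E'
from tgt import *
from station import optics
go(-.01,-.04,.02)
s=optics.snapshot('wrist');cv2.imwrite('pics/w5.png',s['image'])
P=cloud(s).reshape(-1,3);P=P[np.isfinite(P[:,0])];L=(P-O)@np.c_[X,Y,N]
m=(abs(L[:,0])<.06)&(abs(L[:,1])<.13);L=L[m]
b=L[(abs(L[:,2])<.008)&(abs(L[:,0])<.04)]
print('board pts',len(b),'z med',np.median(b[:,2]),'slope fit',np.linalg.lstsq(np.c_[b,np.ones(len(b))][:,[0,1,3]],b[:,2],rcond=None)[0],'x,y rng',b.min(0),b.max(0))
l=L[(L[:,0]<-.03)&(L[:,2]>.004)&(L[:,2]<.012)];print('ledge',len(l),np.percentile(l[:,0],[5,50,95,99]) if len(l) else '')
E
```

```text
clock: 11.83
position: [0.4649, 0.3225, 0.2688]
tcp_rot: [0.896, -0.389, 0.198, 0.087]
contact_force: [-0.5, -0.6, -1.4]
gripper_width: 0.663
finger_force: 20.0
clock: 12.5
position: [0.4651, 0.323, 0.2709]
tcp_rot: [0.896, -0.389, 0.198, 0.085]
contact_force: [0.3, -0.2, -1.0]
gripper_width: 0.659
finger_force: 20.0
O [0.5708 0.2707 0.0519] target [0.4763 0.3122 0.2323] choc in board now (mm) [ -8.2 -40.7  61.5] torque [ 0.72  0.82 -0.09]
t 12.50 pos [0.4651 0.323  0.2709] w 0.66 F [ 0.3 -0.2 -1. ] ff 20.0 J [ 0.93  0.42 -0.55  0.62 -0.79 -0.67]
tilt deg 24.89 shift mm [-2.1 -0.7 41.5] rot [ 0.     0.002 -0.008]
board pts 24144 z med 0.0016298729672933345 slope fit [-0.00215843  0.00030764  0.00169198] x,y rng [-0.03998108 -0.11928409 -0.00140756] [0.03999953 0.12130463 0.00799841]
ledge 289 [-0.05145727 -0.04642914 -0.04493458 -0.03242387]
```

View pics/w5.png

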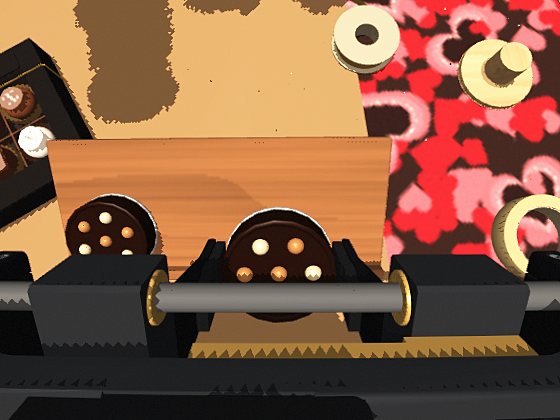

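The wrist view shows the held round at (280,265) square to the board, with the shown round well left at (112,235). The slope fit agrees to 0.1 degree. Descending to just above the board.

```bash
python3 -m crank '[[[0,0,0,0,0,6,-1],[0,0,0,0,0,16,-1],[0,0,0,0,0,28,-1],[0,0,0,0,0,40,-1],[0,0,0,0,0,49,-1],[0,0,0,0,0,54,-1],[0,0,0,0,0,54,-1],[0,0,0,0,0,54,-1]]]'
python3 tgt.py -.010 -.04 .0
```

```text
clock: 13.22
position: [0.4809, 0.3064, 0.2214]
tcp_rot: [0.896, -0.389, 0.198, 0.085]
contact_force: [0.4, 0.1, -1.1]
gripper_width: 0.664
finger_force: 20.0
O [0.5708 0.2707 0.0519] target [0.4821 0.3061 0.2142] choc in board now (mm) [ -8.2 -40.9   7. ] torque [0.73 0.8  0.01]
t 13.22 pos [0.4809 0.3064 0.2214] w 0.66 F [ 0.4  0.1 -1.1] ff 20.0 J [ 0.87  0.48 -0.62  0.74 -0.67 -0.76]
tilt deg 24.9 shift mm [-2.1 -0.6  7. ] rot [ 0.001  0.002 -0.007]
```

```bash
python3 -m crank '[[[0,0,0,0,0,1,-1],[0,0,0,0,0,2,-1],[0,0,0,0,0,3,-1],[0,0,0,0,0,4,-1],[0,0,0,0,0,5,-1],[0,0,0,0,0,6,-1],[0,0,0,0,0,6,-1],[0,0,0,0,0,6,-1]]]'
python3 tgt.py -.010 -.04 .0
```

```text
clock: 13.88
position: [0.4825, 0.3047, 0.2163]
tcp_rot: [0.896, -0.389, 0.198, 0.085]
contact_force: [-0.9, -0.2, -0.6]
gripper_width: 0.658
finger_force: 20.0
O [0.5708 0.2707 0.0519] target [0.4821 0.3061 0.2142] choc in board now (mm) [ -8.4 -40.8   1.3] torque [0.7  0.81 0.02]
t 13.88 pos [0.4825 0.3047 0.2163] w 0.66 F [-0.9 -0.2 -0.6] ff 20.0 J [ 0.86  0.49 -0.62  0.76 -0.65 -0.77]
tilt deg 24.89 shift mm [-2.  -0.7  1.3] rot [ 0.001  0.002 -0.007]
```

```bash
python3 -m crank '[[[0,0,0,0,0,0.5,-1],[0,0,0,0,0,0.5,-1],[0,0,0,0,0,1,-1],[0,0,0,0,0,1,-1],[0,0,0,0,0,1.5,-1],[0,0,0,0,0,1.5,-1],[0,0,0,0,0,1.5,-1],[0,0,0,0,0,1.5,-1]]]'
python3 tgt.py -.015 -.04 .0
```

```text
clock: 14.55
position: [0.4826, 0.3046, 0.2158]
tcp_rot: [0.896, -0.389, 0.199, 0.084]
contact_force: [-6.4, 1.9, 6.3]
gripper_width: 0.663
finger_force: 20.0
O [0.5708 0.2707 0.0519] target [0.479  0.3094 0.2121] choc in board now (mm) [ -8.3 -40.6   0.9] torque [ 0.43  1.97 -0.51]
t 14.55 pos [0.4826 0.3046 0.2158] w 0.66 F [-6.4  1.9  6.3] ff 20.0 J [ 0.86  0.49 -0.63  0.77 -0.65 -0.77]
tilt deg 24.92 shift mm [-6.9 -0.6  0.9] rot [-0.001  0.001 -0.007]
```

Contact at about 8 N normal. Sliding down to the ledge.

```bash
python3 -m crank '[[[0,0,0,-0.7,0,-0.3,-1],[0,0,0,-1.5,0,-0.4,-1],[0,0,0,-2.3,0,-0.4,-1],[0,0,0,-3.2,0,-0.4,-1],[0,0,0,-4,0,-0.4,-1],[0,0,0,-5,0,-0.4,-1],[0,0,0,-5,0,-0.4,-1],[0,0,0,-5,0,-0.4,-1]]]'
python3 tgt.py -.015 -.04 .0
```

```text
clock: 15.22
position: [0.48, 0.3081, 0.2138]
tcp_rot: [0.896, -0.389, 0.199, 0.084]
contact_force: [-0.3, -0.5, 5.0]
gripper_width: 0.665
finger_force: 20.0
O [0.5708 0.2707 0.0519] target [0.479  0.3094 0.2121] choc in board now (mm) [-13.  -40.    0.9] torque [ 0.16  0.65 -0.08]
t 15.22 pos [0.48   0.3081 0.2138] w 0.67 F [-0.3 -0.5  5. ] ff 20.0 J [ 0.87  0.49 -0.63  0.77 -0.65 -0.78]
tilt deg 24.92 shift mm [-2.2 -0.1  0.9] rot [-0.001  0.001 -0.008]
```

```bash
python3 -m crank '[[[0,0,0,-0.5,0,0,-1],[0,0,0,-1,0,0,-1],[0,0,0,-1.5,0,0,-1],[0,0,0,-2,0,0,-1],[0,0,0,-2.5,0,0,-1],[0,0,0,-3,0,0,-1],[0,0,0,-3,0,0,-1],[0,0,0,-3,0,0,-1]]]'
python3 tgt.py -.015 -.04 .0
```

```text
clock: 15.88
position: [0.4783, 0.3101, 0.2126]
tcp_rot: [0.896, -0.389, 0.199, 0.084]
contact_force: [0.3, -0.2, 4.0]
gripper_width: 0.663
finger_force: 20.0
O [0.5708 0.2707 0.0519] target [0.479  0.3094 0.2121] choc in board now (mm) [-16.  -39.9   0.9] torque [0.05 0.41 0.01]
t 15.88 pos [0.4783 0.3101 0.2126] w 0.66 F [ 0.3 -0.2  4. ] ff 20.0 J [ 0.87  0.5  -0.63  0.77 -0.65 -0.79]
tilt deg 24.92 shift mm [ 0.7 -0.   0.9] rot [-0.001  0.001 -0.008]
```

```bash
python3 -m crank '[[[0,0,0,-0.5,0,0,-1],[0,0,0,-1,0,0,-1],[0,0,0,-1.5,0,0,-1],[0,0,0,-1.5,0,0,-1],[0,0,0,-1.5,0,0,-1],[0,0,0,-1.5,0,0,-1],[0,0,0,-1.5,0,0,-1],[0,0,0,-1.5,0,0,-1]]]'
python3 tgt.py -.015 -.04 .0
```

```text
clock: 16.55
position: [0.4778, 0.3107, 0.2122]
tcp_rot: [0.895, -0.39, 0.199, 0.084]
contact_force: [2.8, -2.6, 6.5]
gripper_width: 0.665
finger_force: 20.0
O [0.5708 0.2707 0.0519] target [0.479  0.3094 0.2121] choc in board now (mm) [-16.7 -39.9   0.9] torque [-0.47 -0.58  0.08]
t 16.55 pos [0.4778 0.3107 0.2122] w 0.66 F [ 2.8 -2.6  6.5] ff 20.0 J [ 0.87  0.5  -0.63  0.77 -0.65 -0.79]
tilt deg 24.98 shift mm [1.6 0.  0.9] rot [-0.     0.    -0.009]
```

The ledge pushes back with about 6 N, so the round is seated. Relieving the pressure, opening and retreating square to the board.

```bash
python3 -m crank '[[[0,0,0,0.5,0,0,-1],[0,0,0,0.5,0,0,-1],[0,0,0,0.5,0,0,-0.2],[0,0,0,0.5,0,0,0.4],[0,0,0,0.5,0,0,0.7],[0,0,0,0.5,0,0,1],[0,0,0,0.5,0,0,1],[0,0,0,0.5,0,0,1]]]' 5
python3 -m crank '[[[0,0,0,0,0,0,1],[0,0,0,0,0,-2,1],[0,0,0,0,0,-10,1],[0,0,0,0,0,-30,1],[0,0,0,0,0,-60,1],[0,0,0,0,0,-90,1],[0,0,0,0,0,-105,1],[0,0,0,0,0,-105,1]]]'
python3 - <<'E'
from tgt import *
from station import optics
rel([.478,.31,.21])
s=optics.snapshot('wrist');s2=optics.snapshot('top')
cv2.imwrite('pics/w6.png',np.hstack([cv2.resize(s['image'],(400,300)),cv2.resize(s2['image'][130:280,100:400],(400,300),)]))
for n,q in(('w',s),('top',s2)):
  P=cloud(q).reshape(-1,3);P=P[np.isfinite(P[:,0])];L=(P-O)@np.c_[X,Y,N]
  for y0 in(-.04,.076):
    t=L[(abs(L[:,1]-y0)<.04)&(abs(L[:,0]+.015)<.04)&(L[:,2]>.015)&(L[:,2]<.026)]
    if len(t)>50:
      b=t[np.hypot(t[:,0]+.015,t[:,1]-y0)<.024];print(n,y0,len(t),((np.percentile(t,1,axis=0)+np.percentile(t,99,axis=0))/2).round(4),np.ptp(t,0),'top plane',np.linalg.lstsq(np.c_[b[:,:2],np.ones(len(b))],b[:,2],rcond=None)[0].round(3))
P=cloud(s2).reshape(-1,3);r=np.hypot(P[:,0]-.4605,P[:,1]+.1472)
t=P[(r<.04)&(r>.027)&(P[:,2]>.025)&(P[:,2]<.045)];print('ring',len(t),(t.min(0)+t.max(0))/2,np.ptp(t,0),np.median(t[:,2]))
E
```

```text
clock: 17.22
position: [0.4771, 0.3104, 0.2111]
tcp_rot: [0.896, -0.389, 0.198, 0.085]
contact_force: [0.0, -0.7, -0.2]
gripper_width: 0.918
finger_force: 0.0
clock: 17.88
position: [0.4465, 0.3448, 0.3112]
tcp_rot: [0.896, -0.389, 0.199, 0.08]
contact_force: [-0.4, 0.6, -0.2]
gripper_width: 1.001
finger_force: 0.0
t 17.88 pos [0.4465 0.3448 0.3112] w 1.00 F [-0.4  0.6 -0.2] ff 0.0 J [ 1.    0.37 -0.49  0.55 -0.89 -0.63]
tilt deg 24.78 shift mm [  0.2   2.1 111.5] rot 
w -0.04 3716 [-0.0155 -0.0403  0.021 ] [0.0569787  0.0564138  0.01021302] top plane [-0.003 -0.001  0.021]
w 0.076 3678 [-0.0151  0.077   0.0203] [0.05645291 0.05709333 0.01049592] top plane [-0.002  0.004  0.021]
top -0.04 349 [-0.0153 -0.0406  0.0193] [0.05828511 0.05691142 0.01004496] top plane [ 0.018 -0.023  0.019]
top 0.076 340 [-0.0147  0.0764  0.0193] [0.05622215 0.0582784  0.00888359] top plane [ 0.002 -0.011  0.02 ]
ring 102 [ 0.46077433 -0.14640171  0.03190173] [0.0666876  0.06426798 0.01100219] 0.03310335481379889
```

View pics/w6.png

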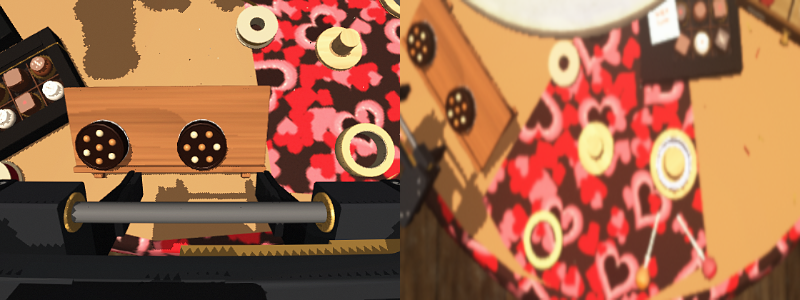

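Both rounds lie flat against the ledge at (203,145) and (102,145) in the left view, about 117 mm apart. In the right view the empty ring lies round the post at (672,163). Handing in.

```bash
python3 -c "
from station import workorder
print(workorder.close_job())"
```

```text
the job is handed in; nothing more can be done
None
```

The job is handed in at about 18 s: the empty ring lies flat round the post on the stand's foot, and the chocolate lies flat on the slope against the ledge, about 117 mm from the other one centre to centre; the hand-in call returned no verdict.

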